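# Index the sample changer and hold the measured sample up

### The arm

A 7-joint arm with a two-finger parallel gripper is mounted at the origin on the work surface. World frame = base frame: x ahead of the robot, y to its left, z up, the work surface at z = 0. Lengths are in m, angles in rad, forces in N, time in s.
With the tool pointing down it reaches from about 0.4 to 0.85 m from the base axis. Payload 10.4 kg.
Tool frame: the origin (TCP) lies at the very end of the fingers, on their centre line; the grasp point (between the pads) lies manip.hold_point_z behind it (manip.hold_point_z is the distance from the TCP to the grasp point, in m); z points along the fingers, y is the direction in which the jaws open and shut (so a half turn about z gives the same grasp; the last joint's range is limited). The gripper opens to 85 mm and grips with 20 to 120 N. Pads are 22 mm wide; open, the fingers measure 114 mm over their backs; the gripper's body (76 mm by 85 mm) begins 54 mm behind the grasp point. The pads swing forward as they close: fully open they stand 13 mm farther back than shut.
Start: joints at [-1.206, 0.332, -0.065, 1.46, 0.022, 1.35, -0.088], TCP at [0.236, 0.579, 0.231] pointing down, gripper open.
Joint ranges: [-2.6, 2.6], [-0.5, 2.12], [-1.47, 1.34], [0.16, 2.42], [-1.27, 4.41], [0.06, 2.06], [-2.6, 2.6]. Speed limits (rad/s): [2.22, 2.22, 2.79, 2.79, 3.14, 3.14, 3.14].

### API

Orientations are given as a unit quaternion [x, y, z, w].
In Python, from workcell import manip gives the robot as it stands.
- The arm moves only by the tool jog_arm, never from a script. Its arguments are lists of equal length, an entry for each row: "translation": the shift along the world's x, y, z in mm, a list of three; "turn": the turn about the world's z in degrees. In form: {"translation": [[x, y, z], ...], "turn": [turn, ...]}. A call has 1 to 12 rows; each row is the pose to reach, as a shift and turn from the pose measured when the call began; what a row does not reach only later rows make up. A row lasts 1/12 s, in which the tool goes at most 41.7 mm and 7.16 degrees, less where a joint would pass 70% of its speed; a pose out of reach is approached as far as the arm can. A call with a gripper value outside its range is refused whole. "grip" is the finger opening in mm, from 0 to 85.4, set as the call begins (left out, the last holds). The fingers move at their own pace and stop on an object; "grip_force" is the grip in N (left out, the last holds). Time passes only in rows, so rows that repeat a pose let the fingers close. It gives the time, the measured TCP pose, the force and the opening at its end, in the units of the state.
- manip.get_obs(): the state, without advancing time (a new reading comes with each control period).
- manip.camera(name): name is "side" or "top"; returns a dict with "frame" (400x640x3 uint8, red, green, blue), "mtx" (3x3 intrinsics, pixels), "pose" (4x4, takes a point from camera to world coordinates). Camera axes: x right, y down, z forward; pixel columns grow to the right and rows downward; lengths in m; the calibration is good to about 2 mm. A picture is of the moment at which its call begins. There is no depth.
- manip.hand_in(): hands the job in, once; it reports no verdict.
Trained networks look in a picture, given as the dict that the camera call returned (one of the last four; its "shot" number tells which), for a name from the list of things; names that differ only in an ending like _2 or _b are one class to them, and where a whole thing is asked for, a point or a joint stands for the part that bears it (a point fixed in the world has none). Each returns a list of dicts, best first, with "confidence" (0 to 1); they miss things now and then, are a little off and sometimes report something else, mostly with a low value. They report only what shows in the picture. A call takes as long as a camera call. They do not tell look-alikes from the thing itself.
- manip.outline_of(picture, label): "mask" (400x640 bool, what is visible of it) and "extent" ([left, top, right, bottom] in pixels, round what is visible of it).
- manip.pinpoint(picture, label): "at" ([column, row] in pixels: a listed point, or the origin of a listed thing).
The state is a dict: "clock": time; "joint_pos": joint angles; "joint_velocities": joint speeds; "tau": joint torques, N m; "position": TCP position; "ee_rot": TCP orientation; "ft_force": force on the tool from outside, world axes, zero at the start; "torque": the same for the moment, N m; "grip_width": opening from 0.0 (shut) to 1.0 (fully open).
Only numpy, scipy, OpenCV 4.12 (cv2) and the standard library are available. Lean on these libraries where they do the work, as an engineer would, in place of code of your own. Each camera call takes 0.05 s, during which the arm holds its last target. There are 200 camera calls.

### The job

The coupon under the changer's measuring head has been measured: turn the turret one station anticlockwise (seen from above) until it clicks, so that this sample comes out from under the head. Then lift its carrier up out of its seat, keeping it level so that the coupon lying loose on top stays where it is, and hold it still about 10 cm above that seat so that I can take the coupon off with tweezers: finish while holding it there. Do not bump the measuring head, leave the other two samples in their seats and the things on the desk alone.

Things in the scene. Friction and masses are not known exactly. Their poses are not given: they have to be found in the camera images.
- changer: Fixed sample changer. Origin on the desk under the turret's axis, z up. Pale housing x -140..140, y -140..220 mm, 52 high; head on the +y side. Turret: aluminium disc 250 across, top 66 above the desk, 5 seats every 72 degrees at radius 95. The measured sample starts at (0, 95), under the head; one station on it is at (-90, 29). The next seat from there, away from the head, is then empty.
- head: Measuring head, fixed on the changer, same origin and axes. Column x -45..45, y 153..215 mm, 200 mm high. From it a box 60 wide (x) reaches over the turret as far as y = 74, 146 to 200 above the desk; below it a steel snout, 40 across, points down at (0, 95), its tip 131 above the desk, 12 over the coupon.
- turret (a joint): Turret angle, rad: 0 at the start, grows anticlockwise seen from above. It turns without end, with five spring stops, one every 1.257 rad (72 degrees); let go within 0.5 rad of a stop it runs into that stop by itself. Turning takes up to about 0.3 N m.
- handle (a point): Centre of the black wing handle on the turret's axis, by which the turret is turned: a bar 60 mm long (this point's x axis), 18 mm thick (its y axis) and 32 mm high, its top 164 mm above the desk, on a round stem 18 mm thick. It turns with the turret.
- seat (a point): The measured sample's seat: a point on the turret's top at the centre of that seat; z up; it turns with the turret. In the seat's middle a steel spigot, 18 mm across and 6 mm high, enters the bore in the carrier's underside loosely; the carrier lifts straight off it.
- axis (a point): Point on the turret's axis at the level of the turret's top (66 mm above the desk). Fixed.
- carrier_mid (a point): Centre, half-way up, of the carrier with the measured sample: a plain aluminium post 42 mm across and 48 mm high (bored 22 mm wide, 8 mm deep from below), axis z up, about 0.11 to 0.22 kg. In its seat it stands on the turret's top, so this point is 24 mm above that (90 mm above the desk). To be gripped round its 42 mm sides.
- coupon_mid (a point): Centre of the measured sample: a bare steel coupon 22 x 22 x 5 mm that lies loose on the middle of the carrier's flat top.
- puck_mid (a point): Centre, half-way up, of another carrier of the same form, with a copper disc fixed on top; in one of the other seats.
- bar_mid (a point): Centre, half-way up, of another carrier of the same form, with a small brass bar fixed on top; in one of the other seats.
- tweezers: Steel tweezers, 130 mm long and 9 mm high, lying on the desk at the changer's right (-y) side; origin near the middle of the underside.
- solvent_bottle: Amber bottle, 64 mm across and 150 mm high, standing on the desk at the changer's left (+y) side; origin at the centre of the underside.
Not all that is in view belongs to the job. Of the things that look like the solvent_bottle, take the one that is farthest from the robot's base at the start.

How it is judged:
On the way, in this order (a step that is already met when the one before it is completed fails the run):
1. the turret stands at rest at the next stop, one station anticlockwise, with the measured sample still in its seat (value of joint turret between 1.1566 and 1.3566 rad and velocity of joint turret between -0.1 and 0.1 rad/s and distance between carrier_mid and seat below 0.028 m and horizontal distance between coupon_mid and carrier_mid below 0.012 m and z of coupon_mid in the frame of carrier_mid between 0.022 and 0.032 m), for 0.2 s.
2. the carrier is lifted clear of its seat, level, with the coupon on it (z of carrier_mid in the frame of seat above 0.04 m and angle between carrier_mid's own z axis and vertical below 0.2 rad and contact force between carrier and changer below 0.1 N and horizontal distance between coupon_mid and carrier_mid below 0.012 m and z of coupon_mid in the frame of carrier_mid between 0.022 and 0.032 m), for 0.2 s.
At the end, for the whole second after the job is handed in: Turret at rest within 0.1 rad of the next stop; carrier held by the fingers alone, 60 to 150 mm above its seat and within 60 mm sideways, level within 0.12 rad, still, coupon within 12 mm of mid-top; the other samples upright in their seats; tweezers and bottle moved under 30 mm (value of joint turret between 1.1566 and 1.3566 rad and velocity of joint turret between -0.1 and 0.1 rad/s and z of carrier_mid in the frame of seat between 0.084 and 0.174 m and horizontal distance between carrier_mid and seat below 0.06 m and angle between each of carrier_mid, puck_mid, bar_mid's own z axis and vertical below 0.12 rad and linear speed of carrier below 0.03 m/s and angular speed of carrier below 0.2 rad/s and contact force between the fingers and carrier above 1 N and contact force between carrier and changer below 0.1 N and horizontal distance between coupon_mid and carrier_mid below 0.012 m and z of coupon_mid in the frame of carrier_mid between 0.022 and 0.032 m and z of puck_mid in the frame of changer between 0.085 and 0.096 m and horizontal distance between puck_mid and axis between 0.088 and 0.102 m and z of bar_mid in the frame of changer between 0.085 and 0.096 m and horizontal distance between bar_mid and axis between 0.088 and 0.102 m and distance of each of tweezers, solvent_bottle from where it was at the start of the episode below 0.03 m and angle between solvent_bottle's own z axis and vertical below 0.2 rad); the arm keeps its last pose, push and grip.
It fails at once if the measuring head is bumped (more than 3 N) (contact force between anything else and head above 3 N).
It fails at once if the carrier is tipped (more than 0.3 rad) (angle between carrier_mid's own z axis and vertical above 0.3 rad).
It also fails if it takes over 48 s, if anything falls off the work surface, if the arm or the gripper's body presses on something with over 40 N, if the wrist force passes 120 N, or if a joint passes its speed limit or range.

## Working session

There is one attempt and no reset: what is moved stays moved. The work goes in short steps, Python scripts to look and compute and a tool call to move; the robot and the scene stay as the last step left them, time stands still between calls to the robot, and variables do not carry over. Pictures are saved under pics/ and viewed, about 8 in all and at most 12, crops included, and the job is handed in when it is done.

Besides the shell and the picture viewer there is one more tool, called after ">>>" in YAML: its name, and indented under it one key for each argument. jog_arm: Moves the arm, as the interface text tells. Its arguments: {"type":"object","properties":{"translation":{"type":"array"},"turn":{"type":"array"},"grip":{"type":"number"},"grip_force":{"type":"number"}},"required":["translation","turn"]}

```bash
ls; mkdir -p pics; cat > h.py <<'E'
import numpy as np, cv2
from workcell import manip
def ray(p,uv):
    K=np.array(p["mtx"]);T=np.array(p["pose"])
    d=T[:3,:3]@np.linalg.solve(K,[uv[0],uv[1],1.]);return T[:3,3],d
def atz(p,uv,z):
    o,d=ray(p,uv);return o+d*(z-o[2])/d[2]
def proj(p,X):
    T=np.array(p["pose"]);c=T[:3,:3].T@(np.array(X)-T[:3,3]);u=np.array(p["mtx"])@c;return u[:2]/u[2]
def tri(ps,uvs):
    A=np.zeros((3,3));b=np.zeros(3)
    for p,uv in zip(ps,uvs):
        o,d=ray(p,uv);d=d/np.linalg.norm(d);M=np.eye(3)-np.outer(d,d);A+=M;b+=M@o
    return np.linalg.solve(A,b)
def save(p,n): cv2.imwrite("pics/"+n,p["frame"][:,:,::-1])
E
python3 - <<'E'
from h import *
np.set_printoptions(precision=4,suppress=True)
o=manip.get_obs();print(o["clock"],o["position"],o["ee_rot"],manip.hold_point_z)
P={n:manip.camera(n) for n in("top","side")}
for n in P: save(P[n],n+"0.png");print(n,np.array(P[n]["pose"])[:3,3])
for l in ["changer","handle","seat","axis","carrier_mid","coupon_mid","puck_mid","bar_mid","tweezers","solvent_bottle"]:
    r={n:manip.pinpoint(P[n],l) for n in P}
    for n in r: print(l,n,[(np.round(q["at"]).tolist(),round(q["confidence"],2)) for q in r[n][:3]])
    if all(r.values()): print("   tri",tri([P[n] for n in P],[r[n][0]["at"] for n in P]))
E
```

```text
pics
0.0 [0.2362 0.5782 0.2305] [ 0.1927  0.9813 -0.0007 -0.0001] 0.0187
top [0.447  0.0135 1.3561]
side [-0.0635 -0.9269  0.7811]
changer top [([349.0, 192.0], 0.82)]
changer side [([353.0, 261.0], 0.86)]
   tri [ 0.5854 -0.118  -0.0041]
handle top [([352.0, 190.0], 0.62)]
handle side [([350.0, 214.0], 0.82)]
   tri [ 0.5765 -0.1108  0.1469]
seat top [([327.0, 184.0], 0.69)]
seat side [([339.0, 223.0], 0.76)]
   tri [ 0.6006 -0.033   0.0686]
axis top [([351.0, 194.0], 0.56)]
axis side [([349.0, 237.0], 0.93)]
   tri [ 0.5696 -0.1174  0.0788]
carrier_mid top [([348.0, 197.0], 0.37)]
carrier_mid side [([340.0, 210.0], 0.77)]
   tri [ 0.5511 -0.0988  0.1608]
coupon_mid top []
coupon_mid side [([335.0, 209.0], 0.4)]
puck_mid top [([378.0, 187.0], 0.46)]
puck_mid side [([379.0, 245.0], 0.86)]
   tri [ 0.5955 -0.2053  0.0973]
bar_mid top [([351.0, 163.0], 0.51)]
bar_mid side [([375.0, 222.0], 0.59)]
   tri [ 0.6697 -0.109   0.0903]
tweezers top [([446.0, 232.0], 0.62)]
tweezers side [([405.0, 367.0], 0.63)]
   tri [ 0.4514 -0.4713  0.0028]
solvent_bottle top [([198.0, 226.0], 0.92), ([186.0, 192.0], 0.72), ([215.0, 207.0], 0.66)]
solvent_bottle side [([227.0, 191.0], 0.79), ([254.0, 193.0], 0.65)]
   tri [0.4484 0.4181 0.0058]
```

```bash
python3 -c "
import cv2
a=cv2.imread('pics/top0.png')[100:290,160:480];b=cv2.imread('pics/side0.png')[120:310,200:480]
cv2.imwrite('pics/c1.png',cv2.resize(a,None,fx=2.5,fy=2.5,interpolation=2));cv2.imwrite('pics/c2.png',cv2.resize(b,None,fx=2.8,fy=2.8,interpolation=2))"
```

```text
(no output)
```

View pics/c1.png

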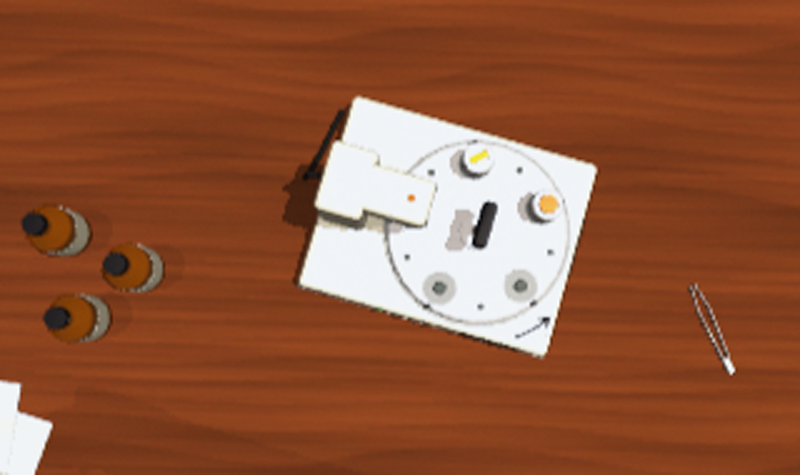

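View pics/c2.png

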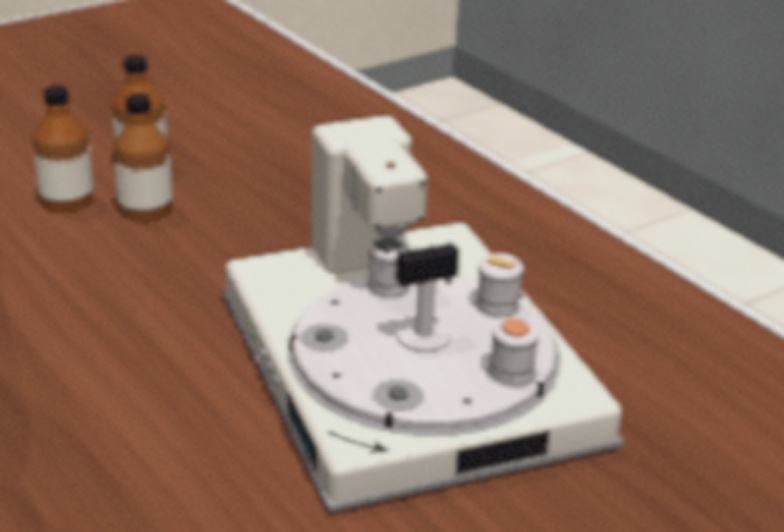

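Top view: the head is at (375,180) in the crop, with an empty seat next anticlockwise at (440,288). The bar is at (478,158), the puck at (547,205) and the handle at (485,225). There are three bottles, at full-image pixels (198,226), (186,192) and (215,207). They only need to be left alone, and the one farthest from the base is the (186,192) one. Next I fit the changer pose.

```bash
python3 - <<'E'
from h import *
from scipy.optimize import least_squares
np.set_printoptions(precision=4,suppress=True)
P={n:manip.camera(n) for n in("top","side")}
s=lambda a,r=.095:(r*np.cos(np.radians(a)),r*np.sin(np.radians(a)))
M={"changer":(0,0,0),"handle":(0,0,.148),"axis":(0,0,.066),"puck_mid":(*s(306),.09),"bar_mid":(*s(18),.09),"seat":(*s(90),.066),"carrier_mid":(*s(90),.09)}
obs=[]
for l,X in M.items():
    for n in P:
        if l in("seat","carrier_mid") and n=="top": continue
        r=manip.pinpoint(P[n],l)
        if r: obs.append((l,n,X,np.array(r[0]["at"])))
C1=lambda u,v:np.array([160+u/2.5-.3,100+v/2.5-.3]);C2=lambda u,v:np.array([200+u/2.8-.3,120+v/2.8-.3])
for X,uv in [((.14,.22,.052),C1(357,97)),((.14,-.14,.052),C1(597,165)),((-.14,-.14,.052),C1(545,355)),((-.14,.22,.052),C1(300,285))]: obs.append(("c","top",X,uv))
for X,uv in [((.14,-.14,.052),C2(619,408)),((-.14,-.14,.052),C2(330,488)),((-.14,.22,.052),C2(228,262)),((0,.0,.066),C2(424,338))]: obs.append(("c","side",X,uv))
def w(q,X):
    c,t=np.cos(q[2]),np.sin(q[2]);return [q[0]+c*X[0]-t*X[1],q[1]+t*X[0]+c*X[1],X[2]]
f=lambda q:np.concatenate([proj(P[n],w(q,X))-uv for _,n,X,uv in obs])
for sel in("both","top","side"):
    O=obs; 
    if sel!="both": obs=[o for o in O if o[1]==sel]
    r=least_squares(f,[.58,-.115,-.27],loss="soft_l1")
    print(sel,r.x[:2],np.degrees(r.x[2]))
    if sel=="both":
        for o,e in zip(obs,f(r.x).reshape(-1,2)): print(o[0],o[1],e)
    obs=O
print(manip.get_obs()["joint_pos"])
E
```

```text
both [ 0.5753 -0.1183] -14.56067256207107
changer top [-0.0851 -1.1013]
changer side [-3.0637 -0.3542]
handle top [5.9482 0.1265]
handle side [-1.2295  1.2777]
axis top [ 0.1091 -0.8446]
axis side [2.2857 0.7292]
puck_mid top [ 0.5332 -2.3986]
puck_mid side [-1.1644 -0.4092]
bar_mid top [-1.518  -1.9426]
bar_mid side [ 2.2776 -4.4946]
seat side [-1.4966  1.6264]
carrier_mid side [0.1592 1.6254]
c top [-0.5552 -1.141 ]
c top [1.6755 0.1229]
c top [1.2647 1.0312]
c top [-0.5761 -0.0998]
c side [1.4844 0.5694]
c side [-0.4962 -5.2183]
c side [-2.4038 -0.4644]
c side [-0.9429  0.5149]
top [ 0.5727 -0.1172] -14.818668913470807
side [ 0.5774 -0.1184] -14.802485782807103
[-1.2056  0.3322 -0.0647  1.4601  0.0216  1.3499 -0.0885]
```

>>> jog_arm:
  translation:
    - [12,-20,15]
    - [26,-50,30]
    - [40,-80,40]
    - [54,-110,50]
    - [68,-140,50]
    - [83,-170,50]
    - [98,-200,50]
    - [113,-230,50]
    - [128,-260,50]
    - [143,-290,50]
    - [158,-320,50]
    - [173,-350,50]
  turn: [-7,-14,-21,-28,-35,-42,-49,-56,-63,-70,-77,-84]
  grip: 50
  grip_force: 40

```text
clock: 2.8
position: [0.4098, 0.227, 0.2816]
ee_rot: [0.802, 0.598, 0.0, -0.0]
ft_force: [1.3, 0.3, -0.1]
grip_width: 0.589
```

>>> jog_arm:
  translation:
    - [14,-29,0]
    - [28,-58,0]
    - [42,-87,0]
    - [56,-116,0]
    - [70,-145,0]
    - [84,-174,0]
    - [98,-203,0]
    - [112,-232,0]
    - [126,-261,0]
    - [140,-290,0]
    - [154,-319,0]
    - [165,-344,0]
  turn: [-7,-14,-21,-28,-35,-42,-49,-56,-63,-70,-77,-84]

```text
clock: 3.8
position: [0.5754, -0.119, 0.2818]
ee_rot: [0.995, -0.095, 0.001, 0.0]
ft_force: [0.6, -0.3, 0.1]
grip_width: 0.584
```

>>> jog_arm:
  translation:
    - [0,0,-15]
    - [0,0,-30]
    - [0,0,-45]
    - [0,0,-60]
    - [0,0,-60]
  turn: [-4.5,-4.5,-4.5,-4.5,-4.5]

```text
clock: 4.22
position: [0.5741, -0.1186, 0.219]
ee_rot: [0.991, -0.134, -0.001, 0.001]
ft_force: [1.2, 0.1, 0.3]
grip_width: 0.586
```

```bash
python3 - <<'E'
from h import *
np.set_printoptions(precision=4,suppress=True)
o=manip.get_obs();print(o["clock"],o["position"],o["ee_rot"],o["joint_pos"])
P={n:manip.camera(n) for n in("top","side")}
for n in P:
  for l in("handle",):print(n,l,[(q["at"],q["confidence"]) for q in manip.pinpoint(P[n],l)[:2]], proj(P[n],[.575,-.1175,.148]),proj(P[n],o["position"]))
a=P["side"]["frame"][130:290,270:430,::-1]; b=P["top"]["frame"][120:280,270:430,::-1]
cv2.imwrite("pics/d.png",np.hstack([cv2.resize(x,(400,400),interpolation=2) for x in(a,b)]))
E
```

```text
4.2167 [ 0.5741 -0.1186  0.219 ] [ 0.991  -0.1342 -0.0013  0.0006] [-0.4482  0.2946  0.7013  1.6158 -0.1939  1.3054 -1.5566]
top handle [([349.7, 190.3], 0.84)] [353.9119 189.9972] [356.8404 187.9182]
side handle [([352.5, 213.1], 0.75)] [351.3152 214.6744] [352.5634 190.7911]
```

View pics/d.png

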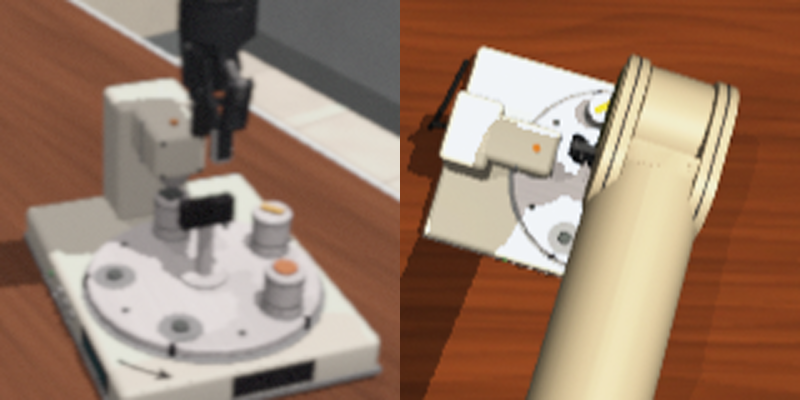

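The gripper is above the handle, at side crop (207,210). The jaws line up across the bar and clear the head box, so I descend, close and look at the offset.

>>> jog_arm:
  translation:
    - [1,1,-20]
    - [1,1,-40]
    - [1,1,-60]
    - [1,1,-75]
    - [1,1,-86]
    - [1,1,-88]
    - [1,1,-88]
  turn: [0.5,0.5,0.5,0.5,0.5,0.5,0.5]

```text
clock: 5.0
position: [0.577, -0.1181, 0.1353]
ee_rot: [0.992, -0.13, 0.001, 0.0]
ft_force: [-0.7, 0.3, 1.1]
grip_width: 0.581
```

>>> jog_arm:
  translation:
    - [0,0,0]
    - [0,0,0]
    - [0,0,0]
    - [0,0,0]
    - [0,0,0]
    - [0,0,0]
  turn: [0,0,0,0,0,0]
  grip: 10
  grip_force: 30

```text
clock: 5.5
position: [0.5784, -0.1162, 0.1367]
ee_rot: [0.992, -0.129, 0.003, -0.001]
ft_force: [0.7, 6.6, 5.8]
grip_width: 0.203
```

```bash
python3 - <<'E'
from h import *
o=manip.get_obs();print({k:np.round(o[k],4).tolist() for k in("position","ee_rot","ft_force","torque","grip_width","clock")})
p=manip.camera("side");a=p["frame"][130:290,270:430,::-1]
cv2.imwrite("pics/e.png",cv2.resize(a,(600,600),interpolation=2))
E
```

```text
{'position': [0.5784, -0.1162, 0.1367], 'ee_rot': [0.9917, -0.1289, 0.0026, -0.0009], 'ft_force': [0.7486, 6.5672, 5.7783], 'torque': [1.1398, 0.0503, -0.0565], 'grip_width': 0.2031, 'clock': 5.5}
```

View pics/e.png

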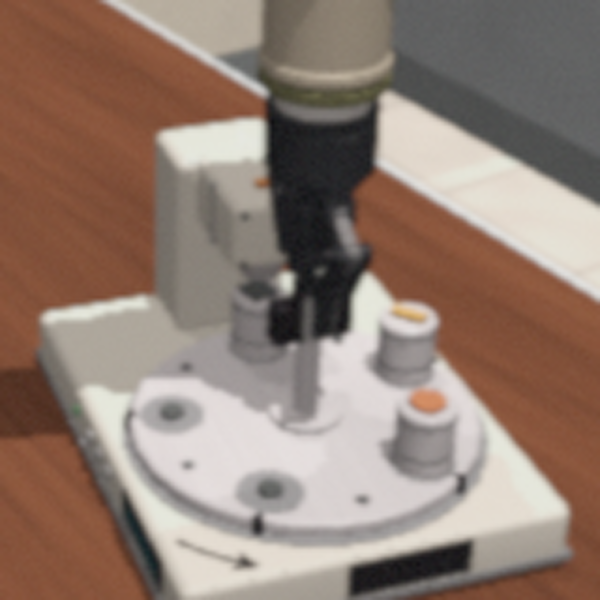

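Handle gripped at 17.3 mm opening. In the picture the handle is at (310,310) and the carrier with its coupon is still under the snout at (258,310). Now I turn slowly, stopping halfway to check forces.

>>> jog_arm:
  translation:
    - [0,0,0]
    - [-1,0,0]
    - [-1,0,0]
    - [-1,0,0]
    - [-1,0,0]
    - [-1,0,0]
    - [-1,0,0]
    - [-1,0,0]
  turn: [1.5,4,8,12,16,20,24,27]
  grip_force: 50

```text
clock: 6.22
position: [0.5784, -0.1155, 0.1369]
ee_rot: [0.994, 0.109, 0.003, -0.002]
ft_force: [6.8, 2.2, -7.2]
grip_width: 0.196
```

>>> jog_arm:
  translation:
    - [1,1,0]
    - [1,1,0]
    - [1,1,0]
    - [1,1,0]
    - [1,1,0]
    - [1,1,0]
    - [1,1,0]
    - [1,1,0]
    - [1,1,0]
    - [1,1,0]
    - [1,1,0]
    - [1,1,0]
  turn: [3,7,11,15,19,23,27,31,35,39,42,44.7]

```text
clock: 7.22
position: [0.5777, -0.1146, 0.1368]
ee_rot: [0.877, 0.48, 0.001, -0.004]
ft_force: [-9.8, 2.4, 3.1]
grip_width: 0.204
```

>>> jog_arm:
  translation:
    - [0,0,0]
    - [0,0,0]
    - [0,0,0]
  turn: [0,0,0]

```text
clock: 7.47
position: [0.5777, -0.1145, 0.1368]
ee_rot: [0.877, 0.48, 0.001, -0.004]
ft_force: [-0.6, 0.9, -2.8]
grip_width: 0.202
```

Turned 72.2° and calm. The two grips put the axis at (0.577, -0.116), so the seat should be at (0.497, -0.064). Now release, rise and move over it.

>>> jog_arm:
  translation:
    - [0,0,0]
    - [0,0,0]
    - [0,0,0]
    - [0,0,0]
    - [0,0,15]
    - [0,0,40]
    - [0,0,65]
    - [0,0,85]
    - [0,0,88]
  turn: [0,0,0,0,0,0,0,0,0]
  grip: 62

```text
clock: 8.22
position: [0.5793, -0.1151, 0.229]
ee_rot: [0.877, 0.48, 0.004, -0.002]
ft_force: [0.7, 0.3, 0.5]
grip_width: 0.726
```

```bash
python3 - <<'E'
from h import *
np.set_printoptions(precision=4,suppress=True)
o=manip.get_obs();print({k:np.round(o[k],4).tolist() for k in("position","ee_rot","ft_force","grip_width","clock","joint_pos")})
P={n:manip.camera(n) for n in("top","side")}
for l,X in {"carrier_mid":[.4971,-.0643,.09],"seat":[.4971,-.0643,.066],"coupon_mid":[.4971,-.0643,.1165]}.items():
  r={n:manip.pinpoint(P[n],l)[:1] for n in P}
  for n in P:print(l,n,[(q["at"],q["confidence"]) for q in r[n]],proj(P[n],X))
a=P["side"]["frame"][130:290,270:430,::-1]; b=P["top"]["frame"][120:280,270:430,::-1]
cv2.imwrite("pics/f.png",np.hstack([cv2.resize(x,(400,400),interpolation=2) for x in(a,b)]))
E
```

```text
{'position': [0.5793, -0.1151, 0.229], 'ee_rot': [0.8773, 0.4798, 0.0036, -0.0023], 'ft_force': [0.6683, 0.2793, 0.4917], 'grip_width': 0.7256, 'clock': 8.2167, 'joint_pos': [-0.2638, 0.2654, 0.4684, 1.5857, -0.131, 1.3174, -0.3467]}
carrier_mid top [([335.1, 215.7], 0.54)] [335.7677 214.2507]
carrier_mid side [([315.9, 228.8], 0.66)] [314.6557 232.6964]
seat top [([336.3, 215.5], 0.57)] [335.3319 214.5145]
seat side [([313.7, 241.1], 0.97)] [314.6102 240.1672]
coupon_mid top [([337.6, 217.0], 0.59)] [336.2684 213.9476]
coupon_mid side [([315.0, 226.7], 0.61)] [314.7069 224.2748]
```

View pics/f.png

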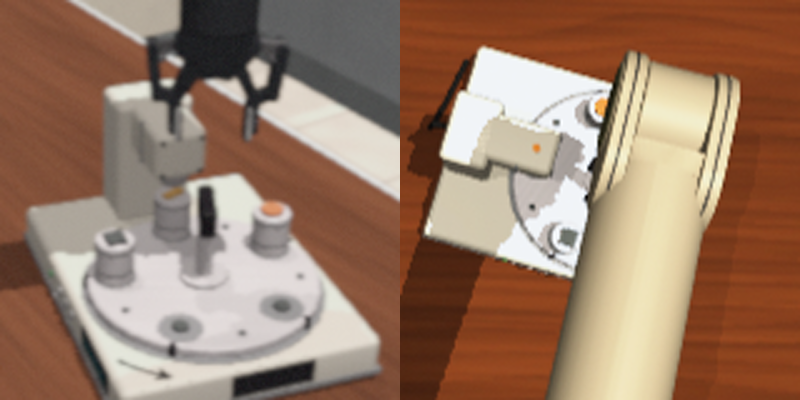

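The carrier stands at side crop (113,255) with the coupon on top and the bar sample is now under the head. The predicted seat matches the networks to 1–2 px, so I move over the carrier.

>>> jog_arm:
  translation:
    - [-20,12,0]
    - [-42,26,0]
    - [-64,40,0]
    - [-80,49,0]
    - [-83,51,0]
    - [-83,51,0]
    - [-83,51,0]
  turn: [0,0,0,0,0,0,0]

```text
clock: 9.2
position: [0.4947, -0.0637, 0.2239]
ee_rot: [0.877, 0.48, 0.001, -0.004]
ft_force: [0.4, 0.5, -1.4]
grip_width: 0.726
```

```bash
python3 - <<'E'
from h import *
o=manip.get_obs();print({k:np.round(o[k],4).tolist() for k in("position","ee_rot","ft_force","clock")})
p=manip.camera("side");a=p["frame"][130:290,230:390,::-1]
print(proj(p,o["position"]))
cv2.imwrite("pics/g.png",cv2.resize(a,(600,600),interpolation=2))
E
```

```text
{'position': [0.4947, -0.0637, 0.2239], 'ee_rot': [0.8772, 0.4801, 0.0006, -0.0041], 'ft_force': [0.3874, 0.4607, -1.3653], 'clock': 9.2}
[313.96969952 188.32008374]
```

View pics/g.png

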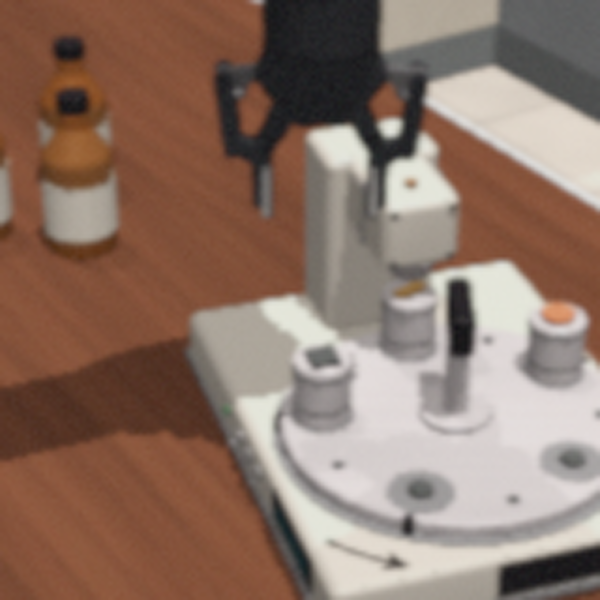

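Finger midpoint is at column 318 and the carrier at 323 in the crop, so I shift about 3 mm and descend.

>>> jog_arm:
  translation:
    - [3,-1,-15]
    - [3,-1,-35]
    - [3,-1,-55]
    - [3,-1,-75]
    - [3,-1,-95]
    - [3,-1,-115]
    - [3,-1,-130]
    - [3,-1,-142]
    - [3,-1,-149]
    - [3,-1,-151]
    - [3,-1,-151]
  turn: [0,0,0,0,0,0,0,0,0,0,0]

```text
clock: 10.17
position: [0.498, -0.0654, 0.0725]
ee_rot: [0.877, 0.48, -0.0, -0.004]
ft_force: [1.5, 0.0, -0.4]
grip_width: 0.726
```

>>> jog_arm:
  translation:
    - [0,0,0]
    - [0,0,0]
    - [0,0,0]
  turn: [0,0,0]
  grip: 48
  grip_force: 20

```text
clock: 10.42
position: [0.4985, -0.0655, 0.0732]
ee_rot: [0.878, 0.48, 0.001, -0.004]
ft_force: [-0.1, 0.6, 0.6]
grip_width: 0.561
```

>>> jog_arm:
  translation:
    - [0,0,0]
    - [0,0,0]
    - [0,0,0]
    - [0,0,0]
  turn: [0,0,0,0]
  grip: 36
  grip_force: 25

```text
clock: 10.75
position: [0.4987, -0.0654, 0.0735]
ee_rot: [0.877, 0.48, 0.001, -0.004]
ft_force: [0.2, 0.6, 3.1]
grip_width: 0.487
```

```bash
python3 - <<'E'
from h import *
o=manip.get_obs();print({k:np.round(o[k],4).tolist() for k in("position","ee_rot","ft_force","torque","grip_width","clock")})
p=manip.camera("side");a=p["frame"][150:270,250:370,::-1]
cv2.imwrite("pics/i.png",cv2.resize(a,(600,600),interpolation=2))
E
```

```text
{'position': [0.4987, -0.0654, 0.0735], 'ee_rot': [0.8775, 0.4796, 0.0008, -0.0037], 'ft_force': [0.2142, 0.5531, 3.0865], 'torque': [0.0805, 0.2216, -0.0219], 'grip_width': 0.4871, 'clock': 10.75}
```

View pics/i.png

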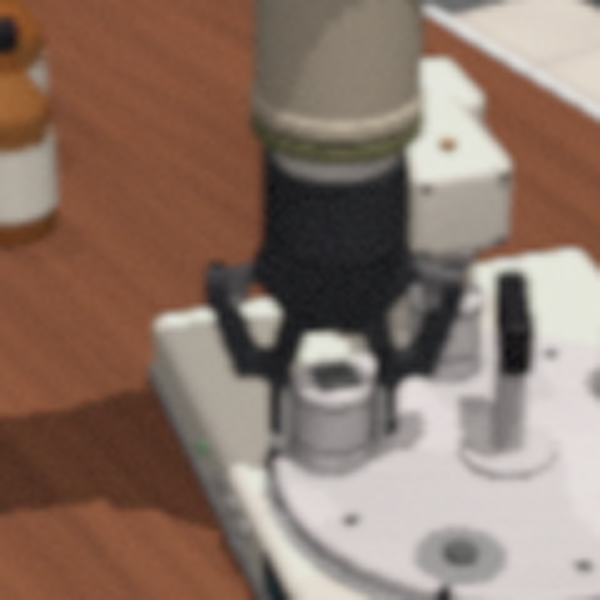

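Grip at 41.6 mm matches the 42 mm post. The picture shows the post centred between the fingers with the coupon flat on top at (335,375). I firm up the grip and lift.

>>> jog_arm:
  translation:
    - [0,0,0]
    - [0,0,0]
    - [0,0,1]
    - [0,0,3]
    - [0,0,6]
    - [0,0,10]
    - [0,0,14]
    - [0,0,18]
    - [0,0,22]
    - [0,0,26]
    - [0,0,29]
    - [0,0,30]
  turn: [0,0,0,0,0,0,0,0,0,0,0,0]
  grip_force: 45

```text
clock: 11.8
position: [0.499, -0.0654, 0.1041]
ee_rot: [0.878, 0.48, 0.001, -0.004]
ft_force: [0.7, -0.0, -0.8]
grip_width: 0.481
```

```bash
python3 - <<'E'
from h import *
o=manip.get_obs();print({k:np.round(o[k],4).tolist() for k in("position","ee_rot","ft_force","torque","grip_width","clock")})
p=manip.camera("side");a=p["frame"][150:270,250:370,::-1]
cv2.imwrite("pics/j.png",cv2.resize(a,(600,600),interpolation=2))
E
```

```text
{'position': [0.499, -0.0654, 0.1041], 'ee_rot': [0.8775, 0.4795, 0.0011, -0.0035], 'ft_force': [0.6756, -0.0182, -0.7873], 'torque': [-0.0651, -0.0126, 0.0094], 'grip_width': 0.4815, 'clock': 11.8}
```

View pics/j.png

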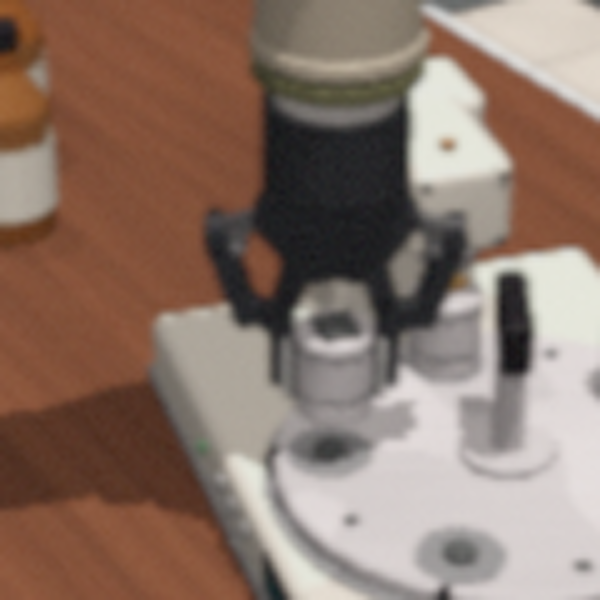

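The carrier is up and level, the coupon is still mid-top at (335,325), and the empty spigot shows at (330,450). I lift another 70 mm.

>>> jog_arm:
  translation:
    - [0,0,1]
    - [0,0,4]
    - [0,0,8]
    - [0,0,12]
    - [0,0,16]
    - [0,0,20]
    - [0,0,24]
    - [0,0,28]
    - [0,0,32]
    - [0,0,35]
    - [0,0,37]
    - [0,0,37]
  turn: [0,0,0,0,0,0,0,0,0,0,0,0]

```text
clock: 12.85
position: [0.4992, -0.0654, 0.1414]
ee_rot: [0.877, 0.48, 0.001, -0.003]
ft_force: [-0.2, 0.3, -1.3]
grip_width: 0.482
```

>>> jog_arm:
  translation:
    - [0,0,1]
    - [0,0,4]
    - [0,0,8]
    - [0,0,12]
    - [0,0,16]
    - [0,0,20]
    - [0,0,24]
    - [0,0,28]
    - [0,0,31]
    - [0,0,33]
    - [0,0,33]
    - [0,0,33]
  turn: [0,0,0,0,0,0,0,0,0,0,0,0]

```text
clock: 13.85
position: [0.4992, -0.0654, 0.1744]
ee_rot: [0.877, 0.48, 0.001, -0.003]
ft_force: [0.0, -0.3, -1.4]
grip_width: 0.482
```

>>> jog_arm:
  translation:
    - [0,0,0]
    - [0,0,0]
    - [0,0,0]
    - [0,0,0]
    - [0,0,0]
    - [0,0,0]
  turn: [0,0,0,0,0,0]

```text
clock: 14.35
position: [0.4991, -0.0654, 0.1744]
ee_rot: [0.877, 0.48, 0.001, -0.003]
ft_force: [-0.3, -0.6, -1.3]
grip_width: 0.481
```

```bash
python3 - <<'E'
from h import *
o=manip.get_obs();print({k:np.round(o[k],4).tolist() for k in("position","ee_rot","ft_force","joint_velocities","grip_width","clock")})
P={n:manip.camera(n) for n in("top","side")}
for l in("seat","carrier_mid","coupon_mid","tweezers"):
  for n in P: print(l,n,[(q["at"],round(q["confidence"],2)) for q in manip.pinpoint(P[n],l)[:1]])
X=o["position"]+[0,0,.0163];print("pred carrier",X,proj(P["side"],X),proj(P["top"],X))
a=P["side"]["frame"][110:290,240:420,::-1]
cv2.imwrite("pics/k.png",cv2.resize(a,(600,600),interpolation=2))
E
```

```text
{'position': [0.4991, -0.0654, 0.1744], 'ee_rot': [0.8775, 0.4796, 0.0014, -0.0034], 'ft_force': [-0.2742, -0.6029, -1.3151], 'joint_velocities': [0.0003, -0.0022, -0.0004, -0.0014, 0.0012, 0.0009, 0.0009], 'grip_width': 0.4805, 'clock': 14.35}
seat top [([336.5, 218.7], 0.92)]
seat side [([313.2, 240.2], 0.97)]
carrier_mid top []
carrier_mid side [([315.9, 197.7], 0.69)]
coupon_mid top []
coupon_mid side [([316.7, 193.2], 0.53)]
tweezers top [([449.2, 229.8], 0.61)]
tweezers side [([401.7, 364.5], 0.76)]
pred carrier [ 0.49912743 -0.06539274  0.1906969 ] [315.76170888 199.6495399 ] [338.15852018 212.38400458]
```

View pics/k.png

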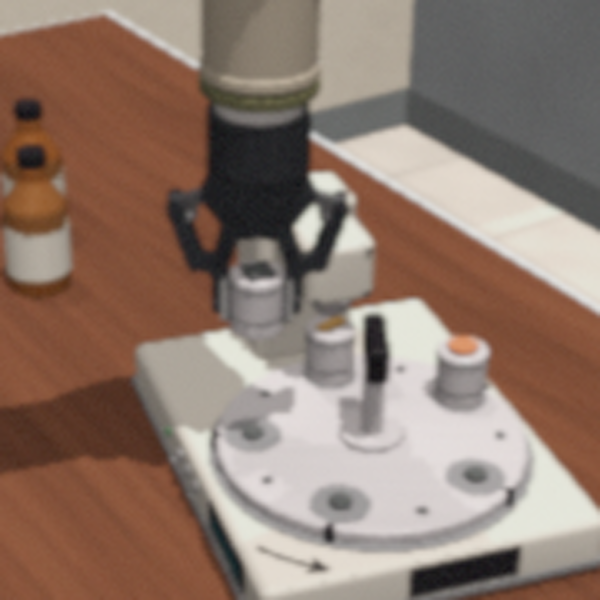

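The carrier is held level about 100 mm above its seat, carrier at (257,300) and coupon mid-top at (258,270). The other two samples stand in their seats at (330,350) and (463,370). Handing in.

```bash
python3 -c "
from workcell import manip
print(manip.hand_in())"
```

```text
the job is handed in; nothing more can be done
None
```

The job is done and handed in. I turned the turret one station anticlockwise by its handle. Then I gripped the measured carrier round its sides, lifted it level about 101 mm, and am holding it still above its seat.

**Turret:** it turned 72.2° by the tool's heading and then stood calm at the stop.

**Grip:** the opening reads 41 mm on the 42 mm post, with 45 N set. The arm is at rest and the wrist force is about 1.3 N.

**Last picture:** the carrier is level with the coupon mid-top, and the bar and puck are upright in their seats. I never came near the tweezers or the bottles.

**Time and forces:** it took 14.4 s on the robot's clock. The wrist force stayed around 10 N or less at each reading, and no contact with the head showed in the pictures.

**Checks that disagreed or were missing:**
- The networks' pixels were off by 1–4 px from what I predicted in places.
- The carrier and coupon were not visible to the top camera at the end because the arm was in the way, so the final check rests on the side camera and the arm's own readings.
- The tweezers' reported position differed by about 3–4 px between looks. I took that as network noise, because nothing went near them.

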